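# Hand a glass plate over from one stage clip to the other

## Robot

A 6-joint arm with a two-finger parallel gripper is mounted at the origin on a cart in front of the work surface, level with it; the furniture and walls round the work are solid. World frame = base frame: x ahead of the robot, y to its left, z up, the work surface at z = 0. Lengths are in m, angles in rad, forces in N, time in s.
With the tool pointing down it reaches from about 0.4 to 0.825 m from the base axis. Payload 7 kg.
Tool frame: the origin (TCP) lies midway between the tips of the shut fingers; the grasp point (between the pads) lies hold_point_z behind it (hold_point_z is the distance from the TCP to the grasp point, in m); z points along the fingers, y is the line along which they close (so a half turn about z gives the same grasp; the last joint's range is limited). The gripper opens to 88 mm and grips with 3 to 60 N. Pads are 19 mm wide; open, the fingers measure 130 mm over their backs; the gripper's body (78 mm by 193 mm) begins 47 mm behind the grasp point.
Start: joints at [1.495, 0.359, 0.012, 0, -1.224, -0.288], TCP at [0.24, 0.631, 0.227] pointing down, gripper open.
Joint ranges: [-3.07, 3.07], [-1.43, 2.12], [-1.02, 1.25], [-3.03, 1.67], [-3.05, -0], [-3.03, 3.03]. Speed limits (rad/s): [2.39, 2.39, 3.01, 3.14, 3.14, 3.14].

## Interface

Orientations are given as [roll, pitch, yaw] about the fixed x, y, z axes, in that order (R = Rz(yaw) Ry(pitch) Rx(roll)).
In Python, from station import * gives the robot as it stands.
- The arm moves only by the tool apply_moves, never from a script. Its argument "steps" is a list of rows, each an object with "translation": the shift along the world's x, y, z scaled (see below), a list of three; "rotation": the turn, a rotation vector about the world's x, y, z scaled (see below), a list of three. A call has exactly 10 rows; each row is the pose to reach, as a shift and turn from the pose commanded when the call began; what a row does not reach only later rows make up. The controller multiplies each number of a shift by 250 mm and each number of a turn by 30 degrees. A row lasts 1/12 s, in which the tool goes at most 41.7 mm and 7.16 degrees, less where a joint would pass 70% of its speed; a pose out of reach is approached as far as the arm can. A call with a number of a shift or a turn outside -1 to 1 is refused whole. A call with a gripper value outside its range is refused whole. "jaw" is the closure, from -1 (fully open) to 1 (shut), so that 0 is half open, set as the call begins (left out, the last holds). The fingers move at their own pace and stop on an object; "newtons" is the grip in N (left out, the last holds). Time passes only in rows, so rows that repeat a pose let the fingers close, or fill a call up. It gives the time, the measured TCP pose, the force, the opening and the grip force at its end, in the units of the state.
- get_state(): the state, without advancing time (a new reading comes with each control period).
- grab_frame(name): name is "side" or "top"; returns the picture (420x560x3 uint8, blue, green, red); there is no depth.
- camera_model(name): a dict with "fx", "fy", "cx", "cy" (pixels), "xyz" and "rotation" of the camera in the world. Camera axes: x right, y down, z forward; pixel columns grow to the right and rows downward; lengths in m; the calibration is good to about 2 mm. A picture is of the moment at which its call begins. camera_model takes no time and is no camera call.
- job_done(): hands the job in; it is judged then, once.
The state is a dict: "t": time; "q": joint angles; "qd": joint speeds; "joint_efforts": joint torques, N m; "eef_pos": TCP position; "ee_rot": TCP orientation; "force": force on the tool from outside, world axes, zero at the start; "moment": the same for the moment, N m; "width": finger opening in m; "gripper_force": force on a finger pad.
Only numpy, scipy, OpenCV 4.12 (cv2) and the standard library are available. Lean on these libraries where they do the work, as an engineer would, in place of code of your own. Each camera call takes 0.05 s, during which the arm holds its last target. There are 200 camera calls.

## Task

The thin-layer plate on the spotting stage sits askew and its left clip covers the line that is to be spotted next. Push the plate flush against the back fence, swing the right-hand clip round onto the plate until it comes up against its stop, and only then swing the left-hand clip clear of the plate, all the way back against its stop. Keep the plate flush and always under at least one clip, push gently (no more than about 12 N anywhere on the stage, its clips or the plate), and leave the things round it alone.

Things in the scene. Friction and masses are not known exactly. Their poses are not given: they have to be found in the camera images.
- stage: Grey anodised deck on a darker base plate, 132 x 248 mm, deck top 30 mm above the worktop, fixed. Origin on the worktop under the middle of the plate's home; x to the back fence, y to the left end, z up. Steel back fence, 5.5 mm high, front face at x = +25 mm, y -46 to +46 mm. Two low pins at the left end, faces at y = +50.5 mm.
- seat (a point): Deck top above the stage's origin: where the plate's origin lies when home. Between the deck's two front ears (y beyond -40 and +40 mm) the deck is cut back to x = -12 mm; below is only the base plate, 14 mm above the worktop: room for a fingertip at the plate's front edge (x = -25 mm when home).
- plate: Loose glass thin-layer plate, white coat, 50 (x) x 100 (y) x 3 mm, flat on the deck. Origin at the centre of its underside; axes as the stage's when home. It starts turned by 0.05 to 0.10 rad, right end some mm off the fence. Flush: whole back edge on the fence, x = 0 and no turn in the stage's frame. It slides at about 1 to 4 N until it meets the fence.
- right_clip (a joint): Swing of the right clip about its pivot screw, rad, counted from its stop ring: 0 at the clear stop, 1.07 at the on-the-plate stop (two rubber-sleeved pins). Grows clockwise seen from above. It stays where it is left (pivot drag about 0.7 N at the knob).
- left_clip (a joint): The same for the left clip, a mirror image: 0 at its clear stop, 1.07 at its on-the-plate stop; grows anticlockwise seen from above. It starts on the plate.
- right_pivot (a point): Right pivot screw's axis at deck height (stage x = +46, y = -87 mm); its head, 15 mm across, reaches 49 mm above the worktop. In stage axes the knob lies from it by 70 mm x (-cos a, +sin a), a = joint value - 0.17 + e. The ring that carries both stops was set by hand: e is up to 0.25 rad either way, not measured, and moves stops and knob alike.
- left_pivot (a point): Left pivot screw's axis (stage x = +46, y = +87 mm). The knob lies from it by 70 mm x (-cos a, -sin a), a = joint value - 0.17 + e, with an e of its own.
- right_strip (a joint): Upward bend of the right clip's spring-steel strip, rad: 0 with its shoe hovering 0.6 mm over the deck, about 0.03 with the shoe up on the plate. Under the strip's end is a domed steel shoe, 17 mm across: pushed sideways against the plate's edge it climbs up by itself (at a of about 0.45 to 0.6; 2 to 7 N at the knob), then presses the plate with about 2.5 N.
- left_strip (a joint): The same for the left strip. On each strip's end, above the shoe, stands a round black finger knob, 13 mm across, 41.5 to 58.5 mm above the worktop, to be pushed sideways from any side. The strips, 10 mm wide, lie 38 mm above the worktop.
- headspace_vial: Bystander: glass vial with white cap, 22 mm across, 62 mm high, standing to the left of the stage; origin at its foot.
- septa_pot: Bystander: small white pot, 41 mm across, 42 mm high, standing behind the right end of the stage; origin at its foot.
- tweezers: Bystander: steel tweezers, 122 x 15 x 8 mm, lying in front of the stage; origin at the middle of the underside.
Things that resemble listed ones, but are neither listed nor needed, are in the scene too. What is meant by the plate is not green or turquoise, and is the smaller of those in its own colour.

How it is judged:
By the outcome, as a careful person would: the job done as asked, in the order asked, and still so for the second after the job is handed in, with the robot touching nothing.
It also fails if it takes over 69 s, if anything falls off the work surface, if the arm or the gripper's body presses on something with over 40 N, if the wrist force passes 120 N, or if a joint passes its speed limit or range.

## Working session

There is one attempt and no reset: what is moved stays moved. The work goes in short steps, Python scripts to look and compute and a tool call to move; the robot and the scene stay as the last step left them, time stands still between calls to the robot, and variables do not carry over. Pictures are saved under pics/ and viewed, at most 10 in all, crops included, and the job is handed in when it is done.

Besides the shell and the picture viewer there is one more tool, called after "Call:" as name(argument=value, ...), one argument or row to a line, values as JSON. apply_moves: Moves the arm, as the interface text tells. Shifts and turns lie within -1 to 1; 1 stands for 250 mm of shift or 30 degrees of turn. Its arguments: {"type":"object","properties":{"steps":{"type":"array"},"jaw":{"type":"number"},"newtons":{"type":"number"}},"required":["steps"]}

```bash
mkdir -p pics
python3 - <<'E'
from station import *
import cv2
for n in("top","side"):
    cv2.imwrite(f"pics/{n}0.png",grab_frame(n)); print(camera_model(n))
print(get_state())
E
```

```text
{'fx': 509.9016411206472, 'fy': 509.9016411206472, 'cx': 282.8213869341239, 'cy': 206.50370481890178, 'xyz': array([0.49633378, 0.04176536, 1.22446928]), 'rotation': array([-3.07186198e+00,  2.96365895e-03, -1.58688108e+00])}
{'fx': 455.45104172099843, 'fy': 455.45104172099843, 'cx': 281.67172355505306, 'cy': 211.14861402037013, 'xyz': array([ 0.13311861, -0.66384523,  0.45109392]), 'rotation': array([-2.02530908e+00,  2.50599956e-04, -5.73036115e-01])}
{'t': 0.1, 'q': array([ 1.49507291e+00,  3.59324836e-01,  1.11672435e-02, -3.35460249e-04,
       -1.22413823e+00, -2.88131875e-01]), 'qd': array([-1.50885319e-03,  9.09506732e-06,  2.24330364e-03,  3.11153507e-03,
       -7.69319500e-04,  6.34753302e-04]), 'joint_efforts': array([-1.23844944e-03, -5.84160376e+01,  2.93753135e+01,  7.01555684e+00,
        1.01704712e-02, -4.09636459e-05]), 'eef_pos': array([0.24005834, 0.63039031, 0.22571265]), 'ee_rot': array([ 3.14006535e+00, -1.23769840e-04, -3.63969404e-01]), 'force': array([-0.07987992,  1.1218516 , -0.30634202]), 'moment': array([-0.03097676, -0.00344188,  0.0599913 ]), 'gripper_force': 0.0, 'width': 0.08768931411430662}
```

View pics/top0.png

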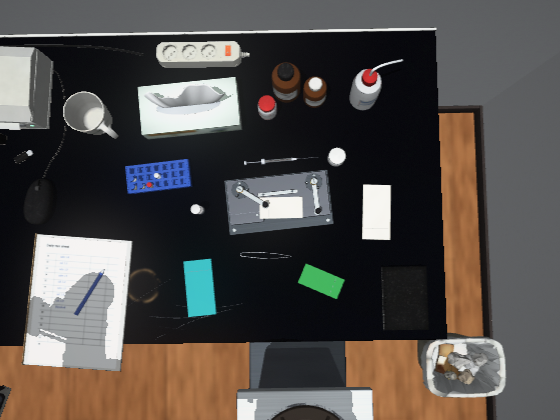

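View pics/side0.png

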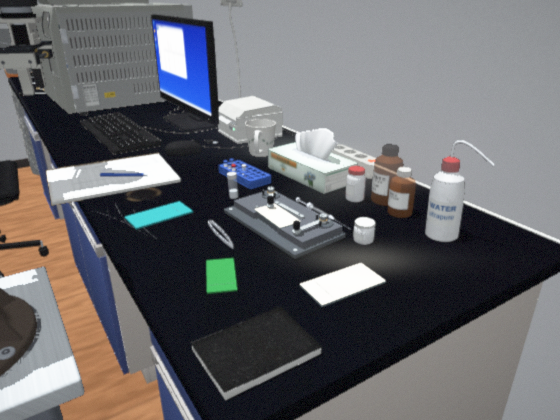

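The stage is at about (278,203) in the top view and (285,215) in the side view. The plate is at about (282,208) in the top view, with the left clip on it. The vial is at (197,209), the pot at (337,157) and the tweezers at (265,255), all top view. I'll enlarge crops of both views.

Run:
```python
import cv2
a=cv2.imread("pics/top0.png")[160:265,215:350];cv2.imwrite("pics/tz.png",cv2.resize(a,None,fx=5.5,fy=5.5,interpolation=cv2.INTER_CUBIC))
a=cv2.imread("pics/side0.png")[165:260,215:355];cv2.imwrite("pics/sz.png",cv2.resize(a,None,fx=5.5,fy=5.5,interpolation=cv2.INTER_CUBIC))
```

```text
(no output)
```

View pics/tz.png

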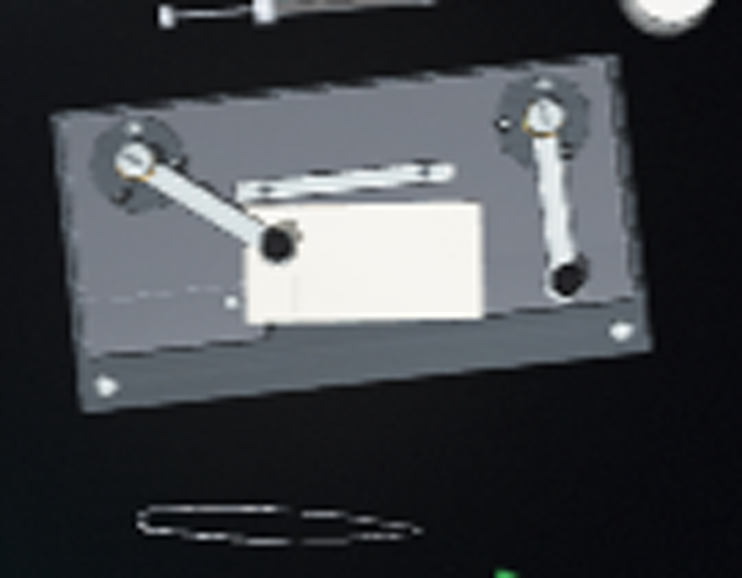

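View pics/sz.png

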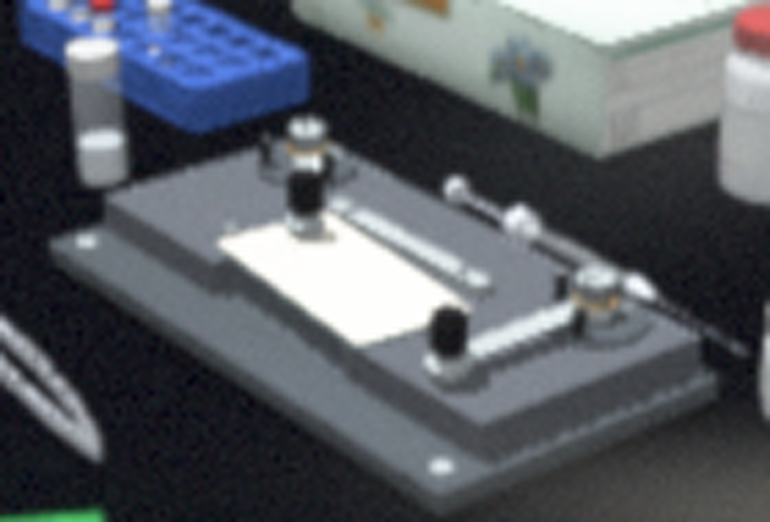

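The top crop shows the left pivot at (135,160), the left knob at (278,243), the right pivot at (545,117), and the right knob at (567,278). The plate's corners there are (247,323), (482,317) and (482,202), and the fence runs from (238,190) to (455,170). The side crop shows the pivots at (307,130) and (597,278), and the knobs at (306,190) and (450,333). Next I'll triangulate.

```bash
cat > h.py <<'E'
import numpy as np
from scipy.spatial.transform import Rotation as R
from scipy.optimize import least_squares
from station import *
CM={n:camera_model(n) for n in("top","side")}
def ray(n,u,v):
    c=CM[n];return c["xyz"],R.from_euler("xyz",c["rotation"]).apply([(u-c["cx"])/c["fx"],(v-c["cy"])/c["fy"],1])
def onz(n,u,v,z):
    o,d=ray(n,u,v);return o+d*(z-o[2])/d[2]
def tri(p,q):
    A=[];b=[]
    for n,(u,v) in(("top",p),("side",q)):
        o,d=ray(n,u,v);d=d/np.linalg.norm(d);P=np.eye(3)-np.outer(d,d);A.append(P);b.append(P@o)
    return np.linalg.lstsq(np.vstack(A),np.hstack(b),rcond=None)[0]
T=lambda u,v:((u+.5)/5.5-.5+215,(v+.5)/5.5-.5+160)
S=lambda u,v:((u+.5)/5.5-.5+215,(v+.5)/5.5-.5+165)
E
python3 - <<'E'
from h import *
np.set_printoptions(precision=4,suppress=True)
top=dict(LP=(135,160),RP=(545,117),LK=(278,243),RK=(567,278),pFL=(247,323),pFR=(482,317),pBR=(482,202),bFL=(83,410),bFR=(652,348),fL=(238,184),fR=(455,165))
side=dict(LP=(307,124),RP=(597,270),LK=(306,175),RK=(450,312),pFL=(220,243),pFR=(362,345),pBR=(468,300))
Z=dict(LP=.049,RP=.049,LK=.0585,RK=.0585,pFL=.033,pFR=.033,pBR=.033,bFL=.014,bFR=.014,fL=.0355,fR=.0355)
for k in side: print(k,"tri",tri(T(*top[k]),S(*side[k])),"top",onz("top",*T(*top[k]),Z[k]),"side",onz("side",*S(*side[k]),Z[k]))
W={k:onz("top",*T(*top[k]),Z[k])[:2] for k in top}
st=dict(LP=(.046,.087),RP=(.046,-.087))
rot=lambda t:np.array([[np.cos(t),-np.sin(t)],[np.sin(t),np.cos(t)]])
for src in("top","side"):
    d={"top":top,"side":side}[src];F={"top":T,"side":S}[src]
    l,r=[onz(src,*F(*d[k]),.049)[:2] for k in("LP","RP")]
    e=l-r;th=np.arctan2(-e[0],e[1]);o=(l+r)/2-rot(th)@[.046,0]
    print(src,"len",np.linalg.norm(e),"yaw",th,"orig",o)
    for k in d: print(k,(rot(th).T@(onz(src,*F(*d[k]),Z[k])[:2]-o))*1000)
E
```

```text
LP tri [0.6225 0.1438 0.0499] top [0.6215 0.1445 0.049 ] side [0.6247 0.145  0.049 ]
RP tri [ 0.638  -0.0294  0.0511] top [ 0.6369 -0.0286  0.049 ] side [ 0.6422 -0.0267  0.049 ]
LK tri [0.5856 0.0839 0.0586] top [0.5848 0.0844 0.0585] side [0.5867 0.0837 0.0585]
RK tri [ 0.5694 -0.0366  0.0565] top [ 0.5682 -0.0358  0.0585] side [ 0.5683 -0.0402  0.0585]
pFL tri [0.5544 0.0982 0.0322] top [0.5528 0.0989 0.033 ] side [0.5551 0.0958 0.033 ]
pFR tri [ 0.5552 -0.0019  0.0322] top [ 0.5537 -0.001   0.033 ] side [ 0.556  -0.0038  0.033 ]
pBR tri [ 0.6026 -0.0019  0.0371] top [ 0.6028 -0.0019  0.033 ] side [0.6076 0.0046 0.033 ]
top len 0.17373206158006313 yaw 0.08864906828774773 orig [0.5834 0.0539]
LP [46.    86.866]
RP [ 46.    -86.866]
LK [ 4.0563 30.2447]
RK [-23.096 -87.975]
pFL [-26.4915  47.5978]
pFR [-34.4129 -52.0509]
pBR [ 14.3915 -57.312 ]
bFL [-55.4607 122.5667]
bFR [ -54.5565 -124.3341]
fL [32.7161 45.2955]
fR [ 31.1116 -47.4606]
side len 0.17263525307105523 yaw 0.10158203121075327 orig [0.5877 0.0545]
LP [46.     86.3176]
RP [ 46.     -86.3176]
LK [ 1.9776 29.1528]
RK [-28.8957 -92.2777]
pFL [-28.277   44.4464]
pFR [-37.5045 -54.7891]
pBR [ 14.6995 -51.6597]
```

Stage pose: about (0.584, 0.0535), yaw 0.088. The plate is turned by about -0.08 relative to the stage, with its right end off the fence. Right clip a ≈ -0.02 (e ≈ +0.15), left clip a ≈ 0.93 (e ≈ +0.03). Now I'll travel with the fingers shut.

Call:
apply_moves(
  jaw=1,
  steps=[
    {"translation": [0.03, -0.06, 0], "rotation": [0, 0, 0.03]},
    {"translation": [0.08, -0.16, 0], "rotation": [0, 0, 0.06]},
    {"translation": [0.13, -0.27, 0], "rotation": [0, 0, 0.1]},
    {"translation": [0.19, -0.38, 0], "rotation": [0, 0, 0.15]},
    {"translation": [0.25, -0.5, 0], "rotation": [0, 0, 0.2]},
    {"translation": [0.3, -0.6, 0], "rotation": [0, 0, 0.25]},
    {"translation": [0.35, -0.7, 0], "rotation": [0, 0, 0.3]},
    {"translation": [0.4, -0.8, 0], "rotation": [0, 0, 0.33]},
    {"translation": [0.45, -0.9, 0], "rotation": [0, 0, 0.36]},
    {"translation": [0.5, -1, 0], "rotation": [0, 0, 0.4]},
  ],
)

```text
t: 0.93
eef_pos: [0.3654, 0.3793, 0.2263]
ee_rot: [3.141, 0.0, -0.154]
force: [0.3, 0.8, 0.2]
width: 0.0267
gripper_force: 0.0
```

Call:
apply_moves(
  steps=[
    {"translation": [0.05, -0.1, 0], "rotation": [0, 0, 0.04]},
    {"translation": [0.1, -0.2, 0], "rotation": [0, 0, 0.08]},
    {"translation": [0.15, -0.3, 0], "rotation": [0, 0, 0.12]},
    {"translation": [0.2, -0.4, 0], "rotation": [0, 0, 0.16]},
    {"translation": [0.25, -0.5, 0], "rotation": [0, 0, 0.2]},
    {"translation": [0.3, -0.6, 0], "rotation": [0, 0, 0.25]},
    {"translation": [0.35, -0.7, 0], "rotation": [0, 0, 0.3]},
    {"translation": [0.4, -0.8, 0], "rotation": [0, 0, 0.35]},
    {"translation": [0.45, -0.9, 0], "rotation": [0, 0, 0.4]},
    {"translation": [0.49, -1, 0], "rotation": [0, 0, 0.46]},
  ],
)

```text
t: 1.77
eef_pos: [0.4881, 0.1294, 0.2264]
ee_rot: [3.141, 0.0, 0.088]
force: [-0.5, 0.3, 0.5]
width: 0.0002
gripper_force: 0.0
```

Call:
apply_moves(
  steps=[
    {"translation": [0.04, -0.08, -0.03], "rotation": [0, 0, 0]},
    {"translation": [0.08, -0.15, -0.08], "rotation": [0, 0, 0]},
    {"translation": [0.12, -0.22, -0.14], "rotation": [0, 0, 0]},
    {"translation": [0.15, -0.3, -0.2], "rotation": [0, 0, 0]},
    {"translation": [0.18, -0.36, -0.26], "rotation": [0, 0, 0]},
    {"translation": [0.18, -0.38, -0.33], "rotation": [0, 0, 0]},
    {"translation": [0.18, -0.38, -0.4], "rotation": [0, 0, 0]},
    {"translation": [0.18, -0.38, -0.44], "rotation": [0, 0, 0]},
    {"translation": [0.18, -0.38, -0.46], "rotation": [0, 0, 0]},
    {"translation": [0.18, -0.38, -0.46], "rotation": [0, 0, 0]},
  ],
)

```text
t: 2.6
eef_pos: [0.5321, 0.0357, 0.1106]
ee_rot: [3.141, 0.002, 0.087]
force: [-0.0, -0.1, 0.1]
width: 0.0007
gripper_force: 0.0
```

Call:
apply_moves(
  steps=[
    {"translation": [0, 0, -0.04], "rotation": [0, 0, 0]},
    {"translation": [0, 0, -0.1], "rotation": [0, 0, 0]},
    {"translation": [0, 0, -0.16], "rotation": [0, 0, 0]},
    {"translation": [0, 0, -0.22], "rotation": [0, 0, 0]},
    {"translation": [0, 0, -0.27], "rotation": [0, 0, 0]},
    {"translation": [0, 0, -0.31], "rotation": [0, 0, 0]},
    {"translation": [0, 0, -0.33], "rotation": [0, 0, 0]},
    {"translation": [0, 0, -0.34], "rotation": [0, 0, 0]},
    {"translation": [0, 0, -0.35], "rotation": [0, 0, 0]},
    {"translation": [0, 0, -0.35], "rotation": [0, 0, 0]},
  ],
)

```text
t: 3.43
eef_pos: [0.5329, 0.036, 0.0242]
ee_rot: [-3.142, -0.0, 0.087]
force: [0.5, -0.0, -1.0]
width: 0.0008
gripper_force: 0.0
```

Run:
```python
from station import *
import cv2,numpy as np
a=grab_frame("side");b=grab_frame("top")
z=lambda i,y,x:cv2.resize(i[y:y+100,x:x+140],None,fx=4,fy=4,interpolation=cv2.INTER_CUBIC)[:, :]
cv2.imwrite("pics/p1.png",cv2.resize(np.hstack([a[160:260,215:355],b[160:260,215:355]]),None,fx=2.85,fy=2.85,interpolation=cv2.INTER_CUBIC))
print(get_state()["eef_pos"],get_state()["force"])
```

```text
[0.53311706 0.03594503 0.02459074] [-1.38925197  0.14787634 -0.34177374]
```

View pics/p1.png

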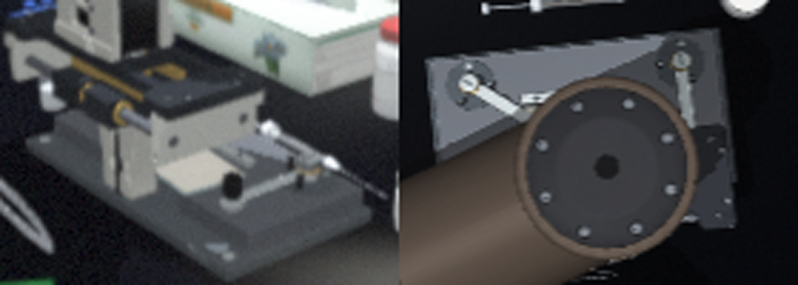

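The fingers are just in front of the plate's front edge, clear of the ears: at (130,180) in the left panel. Now I'll push gently towards the fence.

Call:
apply_moves(
  steps=[
    {"translation": [0.008, 0.0007, 0], "rotation": [0, 0, 0]},
    {"translation": [0.016, 0.0014, 0], "rotation": [0, 0, 0]},
    {"translation": [0.022, 0.002, 0], "rotation": [0, 0, 0]},
    {"translation": [0.028, 0.0025, 0], "rotation": [0, 0, 0]},
    {"translation": [0.034, 0.003, 0], "rotation": [0, 0, 0]},
    {"translation": [0.039, 0.0034, 0], "rotation": [0, 0, 0]},
    {"translation": [0.043, 0.0038, 0], "rotation": [0, 0, 0]},
    {"translation": [0.047, 0.0041, 0], "rotation": [0, 0, 0]},
    {"translation": [0.05, 0.0044, 0], "rotation": [0, 0, 0]},
    {"translation": [0.052, 0.0046, 0], "rotation": [0, 0, 0]},
  ],
)

```text
t: 4.37
eef_pos: [0.5457, 0.0369, 0.024]
ee_rot: [3.142, 0.0, 0.086]
force: [-1.1, -0.6, -0.9]
width: 0.0002
gripper_force: 0.3
```

Call:
apply_moves(
  steps=[
    {"translation": [0.001, 0.0001, 0], "rotation": [0, 0, 0]},
    {"translation": [0.002, 0.0002, 0], "rotation": [0, 0, 0]},
    {"translation": [0.003, 0.0003, 0], "rotation": [0, 0, 0]},
    {"translation": [0.004, 0.0004, 0], "rotation": [0, 0, 0]},
    {"translation": [0.005, 0.0004, 0], "rotation": [0, 0, 0]},
    {"translation": [0.006, 0.0005, 0], "rotation": [0, 0, 0]},
    {"translation": [0.007, 0.0006, 0], "rotation": [0, 0, 0]},
    {"translation": [0.008, 0.0007, 0], "rotation": [0, 0, 0]},
    {"translation": [0.008, 0.0007, 0], "rotation": [0, 0, 0]},
    {"translation": [0.008, 0.0007, 0], "rotation": [0, 0, 0]},
  ],
)

```text
t: 5.2
eef_pos: [0.5475, 0.037, 0.024]
ee_rot: [3.142, 0.0, 0.086]
force: [-1.0, -0.5, 0.3]
width: 0.0005
gripper_force: 0.7
```

Call:
apply_moves(
  steps=[
    {"translation": [0.001, 0.0001, 0], "rotation": [0, 0, 0]},
    {"translation": [0.002, 0.0002, 0], "rotation": [0, 0, 0]},
    {"translation": [0.003, 0.0003, 0], "rotation": [0, 0, 0]},
    {"translation": [0.004, 0.0004, 0], "rotation": [0, 0, 0]},
    {"translation": [0.005, 0.0004, 0], "rotation": [0, 0, 0]},
    {"translation": [0.006, 0.0005, 0], "rotation": [0, 0, 0]},
    {"translation": [0.006, 0.0005, 0], "rotation": [0, 0, 0]},
    {"translation": [0.006, 0.0005, 0], "rotation": [0, 0, 0]},
    {"translation": [0.006, 0.0005, 0], "rotation": [0, 0, 0]},
    {"translation": [0.006, 0.0005, 0], "rotation": [0, 0, 0]},
  ],
)

```text
t: 6.03
eef_pos: [0.5492, 0.0372, 0.024]
ee_rot: [-3.142, -0.0, 0.086]
force: [-0.9, -0.5, 0.1]
width: 0.0003
gripper_force: 0.5
```

Run:
```python
from station import *
import cv2,numpy as np
f=[get_state()["force"]]
a=grab_frame("side");f.append(get_state()["force"])
cv2.imwrite("pics/p2.png",cv2.resize(a[165:260,215:355],None,fx=5.5,fy=5.5,interpolation=cv2.INTER_CUBIC))
print(get_state()["eef_pos"],f)
```

```text
[0.54925219 0.03727836 0.02408767] [array([-0.93854655, -0.49125822,  0.07366945]), array([-1.62263551, -0.85475904,  0.05925424])]
```

View pics/p2.png

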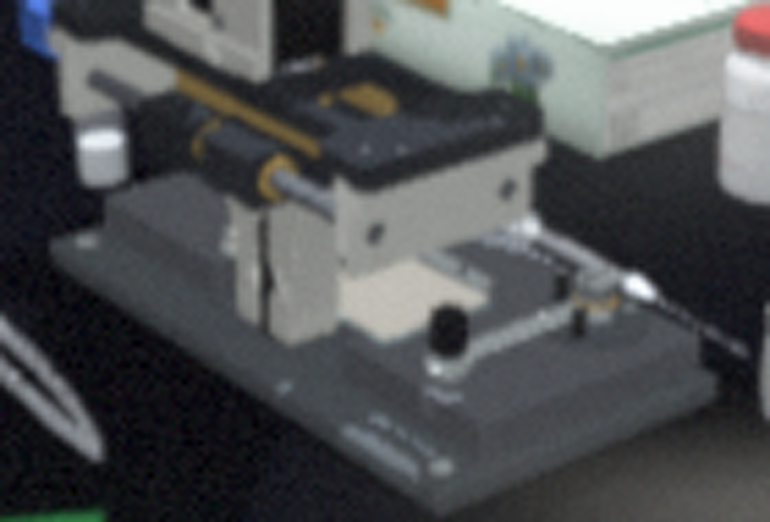

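The plate has turned. Its back-right corner, at about (487,297), is now next to the fence end at (490,285), so it is nearly flush. I'll creep on.

Call:
apply_moves(
  steps=[
    {"translation": [0.001, 0.0001, 0], "rotation": [0, 0, 0]},
    {"translation": [0.001, 0.0001, 0], "rotation": [0, 0, 0]},
    {"translation": [0.002, 0.0002, 0], "rotation": [0, 0, 0]},
    {"translation": [0.002, 0.0002, 0], "rotation": [0, 0, 0]},
    {"translation": [0.003, 0.0003, 0], "rotation": [0, 0, 0]},
    {"translation": [0.003, 0.0003, 0], "rotation": [0, 0, 0]},
    {"translation": [0.004, 0.0004, 0], "rotation": [0, 0, 0]},
    {"translation": [0.004, 0.0004, 0], "rotation": [0, 0, 0]},
    {"translation": [0.004, 0.0004, 0], "rotation": [0, 0, 0]},
    {"translation": [0.004, 0.0004, 0], "rotation": [0, 0, 0]},
  ],
)

```text
t: 6.92
eef_pos: [0.5498, 0.0373, 0.024]
ee_rot: [3.142, 0.001, 0.086]
force: [-4.9, 0.0, 2.2]
width: 0.0001
gripper_force: 2.3
```

Call:
apply_moves(
  steps=[
    {"translation": [0, 0, 0], "rotation": [0, 0, 0]},
    {"translation": [0.0004, 0, 0], "rotation": [0, 0, 0]},
    {"translation": [0.0004, 0, 0], "rotation": [0, 0, 0]},
    {"translation": [0.0008, 0.0001, 0], "rotation": [0, 0, 0]},
    {"translation": [0.0008, 0.0001, 0], "rotation": [0, 0, 0]},
    {"translation": [0.0012, 0.0001, 0], "rotation": [0, 0, 0]},
    {"translation": [0.0012, 0.0001, 0], "rotation": [0, 0, 0]},
    {"translation": [0.0012, 0.0001, 0], "rotation": [0, 0, 0]},
    {"translation": [0.0012, 0.0001, 0], "rotation": [0, 0, 0]},
    {"translation": [0.0012, 0.0001, 0], "rotation": [0, 0, 0]},
  ],
)

```text
t: 7.75
eef_pos: [0.5499, 0.0373, 0.024]
ee_rot: [3.142, 0.001, 0.086]
force: [-6.4, 0.2, 4.2]
width: 0.0006
gripper_force: 2.9
```

Force is steady at about 6 N with no more travel, so the plate is flush. I'll retreat, lift, and go to the right of the right knob.

Call:
apply_moves(
  steps=[
    {"translation": [-0.005, 0, 0], "rotation": [0, 0, 0]},
    {"translation": [-0.02, -0.002, 0], "rotation": [0, 0, 0]},
    {"translation": [-0.04, -0.004, 0], "rotation": [0, 0, 0]},
    {"translation": [-0.06, -0.006, 0], "rotation": [0, 0, 0]},
    {"translation": [-0.06, -0.006, 0.04], "rotation": [0, 0, 0]},
    {"translation": [-0.06, -0.006, 0.12], "rotation": [0, 0, 0]},
    {"translation": [-0.06, -0.006, 0.2], "rotation": [0, 0, 0]},
    {"translation": [-0.06, -0.006, 0.28], "rotation": [0, 0, 0]},
    {"translation": [-0.06, -0.006, 0.34], "rotation": [0, 0, 0]},
    {"translation": [-0.06, -0.006, 0.36], "rotation": [0, 0, 0]},
  ],
)

```text
t: 8.58
eef_pos: [0.5372, 0.0364, 0.1176]
ee_rot: [-3.141, -0.005, 0.087]
force: [0.0, 0.4, 0.5]
width: 0.0009
gripper_force: 0.0
```

Call:
apply_moves(
  steps=[
    {"translation": [0, -0.01, 0], "rotation": [0, 0, -0.1]},
    {"translation": [0, -0.04, 0], "rotation": [0, 0, -0.2]},
    {"translation": [0.01, -0.07, 0], "rotation": [0, 0, -0.3]},
    {"translation": [0.02, -0.1, 0], "rotation": [0, 0, -0.4]},
    {"translation": [0.03, -0.13, 0], "rotation": [0, 0, -0.5]},
    {"translation": [0.04, -0.16, 0], "rotation": [0, 0, -0.6]},
    {"translation": [0.06, -0.2, 0], "rotation": [0, 0, -0.7]},
    {"translation": [0.07, -0.24, 0], "rotation": [0, 0, -0.8]},
    {"translation": [0.08, -0.27, 0], "rotation": [0, 0, -0.9]},
    {"translation": [0.1, -0.3, 0], "rotation": [0, 0, -1]},
  ],
)

```text
t: 9.42
eef_pos: [0.5602, -0.0396, 0.1141]
ee_rot: [-3.142, 0.0, -0.44]
force: [-0.2, 0.9, -0.3]
width: 0.0001
gripper_force: 0.0
```

Call:
apply_moves(
  steps=[
    {"translation": [0, -0.01, 0], "rotation": [0, 0, -0.1]},
    {"translation": [0.01, -0.02, 0], "rotation": [0, 0, -0.2]},
    {"translation": [0.01, -0.03, 0], "rotation": [0, 0, -0.3]},
    {"translation": [0.02, -0.04, 0], "rotation": [0, 0, -0.4]},
    {"translation": [0.02, -0.05, 0], "rotation": [0, 0, -0.5]},
    {"translation": [0.03, -0.06, 0], "rotation": [0, 0, -0.6]},
    {"translation": [0.03, -0.07, 0], "rotation": [0, 0, -0.7]},
    {"translation": [0.04, -0.08, 0], "rotation": [0, 0, -0.8]},
    {"translation": [0.04, -0.09, 0], "rotation": [0, 0, -0.9]},
    {"translation": [0.04, -0.09, 0], "rotation": [0, 0, -1]},
  ],
)

```text
t: 10.25
eef_pos: [0.5704, -0.0619, 0.114]
ee_rot: [3.141, 0.0, -0.964]
force: [-0.2, 0.4, -0.5]
width: 0.0002
gripper_force: 0.0
```

Call:
apply_moves(
  steps=[
    {"translation": [0, 0, 0], "rotation": [0, 0, -0.12]},
    {"translation": [0, 0, 0], "rotation": [0, 0, -0.24]},
    {"translation": [0, 0, 0], "rotation": [0, 0, -0.36]},
    {"translation": [0, 0, 0], "rotation": [0, 0, -0.48]},
    {"translation": [0, 0, 0], "rotation": [0, 0, -0.6]},
    {"translation": [0, 0, 0], "rotation": [0, 0, -0.7]},
    {"translation": [0, 0, 0], "rotation": [0, 0, -0.8]},
    {"translation": [0, 0, 0], "rotation": [0, 0, -0.9]},
    {"translation": [0, 0, 0], "rotation": [0, 0, -0.97]},
    {"translation": [0, 0, 0], "rotation": [0, 0, -0.97]},
  ],
)

```text
t: 11.08
eef_pos: [0.5704, -0.0616, 0.114]
ee_rot: [3.142, 0.0, -1.47]
force: [0.2, 0.0, 0.3]
width: 0.0005
gripper_force: 0.0
```

Run:
```python
from station import *
import cv2,numpy as np
a=grab_frame("side");b=grab_frame("top")
cv2.imwrite("pics/p3.png",cv2.resize(np.hstack([a[150:260,215:355],b[155:265,215:355]]),None,fx=2.85,fy=2.85,interpolation=cv2.INTER_CUBIC))
s=get_state();print(s["eef_pos"],s["ee_rot"],s["q"],s["force"])
```

```text
[ 0.57044025 -0.06160825  0.11406661] [-3.14154231e+00  1.63127354e-05 -1.46720944e+00] [ 2.33258230e-01  2.92304940e-01 -3.63690326e-01 -1.21977478e-05
 -9.14749028e-01 -1.29663908e-01] [-0.39257335 -0.61189047  0.147413  ]
```

View pics/p3.png

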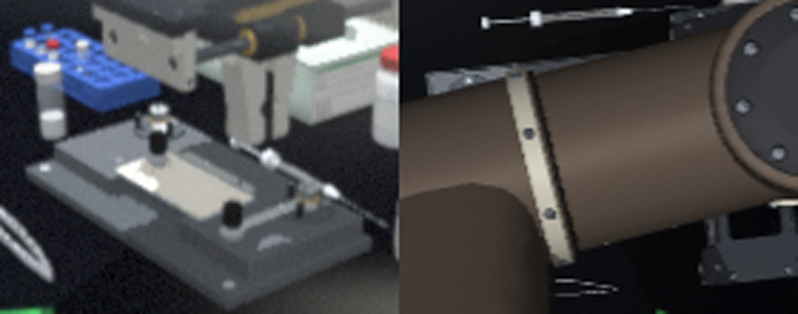

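The plate's back edge lies along the fence. The fingers hover right of the right knob, which is at (232,213). I'll descend and work out the arc rows.

Call:
apply_moves(
  steps=[
    {"translation": [0, 0, -0.03], "rotation": [0, 0, 0]},
    {"translation": [0, 0, -0.07], "rotation": [0, 0, 0]},
    {"translation": [0, 0, -0.11], "rotation": [0, 0, 0]},
    {"translation": [0, 0, -0.15], "rotation": [0, 0, 0]},
    {"translation": [0, 0, -0.19], "rotation": [0, 0, 0]},
    {"translation": [0, 0, -0.22], "rotation": [0, 0, 0]},
    {"translation": [0, 0, -0.25], "rotation": [0, 0, 0]},
    {"translation": [0, 0, -0.27], "rotation": [0, 0, 0]},
    {"translation": [0, 0, -0.275], "rotation": [0, 0, 0]},
    {"translation": [0, 0, -0.275], "rotation": [0, 0, 0]},
  ],
)

```text
t: 12.02
eef_pos: [0.5703, -0.0617, 0.0449]
ee_rot: [3.141, -0.0, -1.469]
force: [0.1, 0.8, 0.6]
width: 0.0008
gripper_force: 0.0
```

```bash
cat >> h.py <<'E'
O=np.array([583.2,53.5]);TH=.0875
M=np.array([[np.cos(TH),-np.sin(TH)],[np.sin(TH),np.cos(TH)]])
def pose(side,a,gap=0):  # bar centre (mm, world) and yaw
    s=1 if side=="R" else -1   # s: sign of swing in y
    P=np.array([46,-87*s]);k=P+70*np.array([-np.cos(a),s*np.sin(a)])
    t=np.array([np.sin(a),s*np.cos(a)])*s   # R pushes towards growing a, L towards falling a
    return O+M@(k-(16+gap)*t),TH-np.pi/2-s*a
def table(side,aa,gaps,c0,yaw0):
    for a,g in zip(aa,gaps):
        c,y=pose(side,a,g);print("%.3f"%a,np.round((c-c0)/250,4),round(np.degrees(y-yaw0)/30,3))
E
python3 - <<'E'
from h import *
s=get_state();print(s["eef_pos"],s["ee_rot"][2],s["force"])
c,y=s["eef_pos"][:2]*1000,s["ee_rot"][2]
print(pose("R",-.016,10))
table("R",np.r_[-.016,-.016,-.016,np.linspace(.03,.3,7)],[7,4,1]+[0]*7,c,y)
for lo,hi in((.3,.6),(.6,.85),(.85,.98)):
    c,y=pose("R",lo);table("R",np.linspace(lo,hi,11)[1:],[0]*10,c,y)
E
```

```text
[ 0.57034409 -0.06169686  0.04487807] -1.46857878081588 [0.08487587 0.82790087 0.57805255]
(array([569.68760073, -62.24023657]), -1.4672963267948966)
-0.016 [-0.0039  0.0098] 0.002
-0.016 [-0.0051  0.0217] 0.002
-0.016 [-0.0063  0.0336] 0.002
0.030 [-0.0107  0.0502] -0.085
0.075 [-0.014   0.0627] -0.171
0.120 [-0.0168  0.0753] -0.257
0.165 [-0.019   0.0881] -0.343
0.210 [-0.0206  0.1009] -0.429
0.255 [-0.0216  0.1138] -0.515
0.300 [-0.0221  0.1267] -0.601
0.330 [0.     0.0086] -0.057
0.360 [0.0003 0.0172] -0.115
0.390 [0.0008 0.0258] -0.172
0.420 [0.0016 0.0344] -0.229
0.450 [0.0027 0.043 ] -0.286
0.480 [0.004  0.0515] -0.344
0.510 [0.0056 0.0599] -0.401
0.540 [0.0074 0.0684] -0.458
0.570 [0.0095 0.0767] -0.516
0.600 [0.0118 0.085 ] -0.573
0.625 [0.0021 0.0069] -0.048
0.650 [0.0044 0.0137] -0.095
0.675 [0.0069 0.0204] -0.143
0.700 [0.0095 0.0271] -0.191
0.725 [0.0123 0.0337] -0.239
0.750 [0.0153 0.0402] -0.286
0.775 [0.0184 0.0467] -0.334
0.800 [0.0217 0.0531] -0.382
0.825 [0.0251 0.0594] -0.43
0.850 [0.0287 0.0656] -0.477
0.863 [0.0019 0.0032] -0.025
0.876 [0.0039 0.0064] -0.05
0.889 [0.0059 0.0095] -0.074
0.902 [0.008  0.0126] -0.099
0.915 [0.0101 0.0157] -0.124
0.928 [0.0122 0.0188] -0.149
0.941 [0.0144 0.0218] -0.174
0.954 [0.0166 0.0248] -0.199
0.967 [0.0189 0.0278] -0.223
0.980 [0.0212 0.0307] -0.248
```

Call:
apply_moves(
  steps=[
    {"translation": [-0.004, 0.01, 0], "rotation": [0, 0, 0]},
    {"translation": [-0.005, 0.022, 0], "rotation": [0, 0, 0]},
    {"translation": [-0.006, 0.034, 0], "rotation": [0, 0, 0]},
    {"translation": [-0.011, 0.05, 0], "rotation": [0, 0, -0.085]},
    {"translation": [-0.014, 0.063, 0], "rotation": [0, 0, -0.17]},
    {"translation": [-0.017, 0.075, 0], "rotation": [0, 0, -0.257]},
    {"translation": [-0.019, 0.088, 0], "rotation": [0, 0, -0.343]},
    {"translation": [-0.0205, 0.101, 0], "rotation": [0, 0, -0.43]},
    {"translation": [-0.0215, 0.114, 0], "rotation": [0, 0, -0.515]},
    {"translation": [-0.022, 0.127, 0], "rotation": [0, 0, -0.6]},
  ],
)

```text
t: 12.85
eef_pos: [0.5653, -0.0294, 0.0458]
ee_rot: [-3.141, 0.0, -1.785]
force: [-0.2, -1.0, -1.1]
width: 0.0004
gripper_force: 0.4
```

Call:
apply_moves(
  steps=[
    {"translation": [0, 0.0086, 0], "rotation": [0, 0, -0.057]},
    {"translation": [0.0003, 0.0172, 0], "rotation": [0, 0, -0.115]},
    {"translation": [0.001, 0.026, 0], "rotation": [0, 0, -0.172]},
    {"translation": [0.0016, 0.0344, 0], "rotation": [0, 0, -0.229]},
    {"translation": [0.0027, 0.043, 0], "rotation": [0, 0, -0.286]},
    {"translation": [0.004, 0.0515, 0], "rotation": [0, 0, -0.344]},
    {"translation": [0.0056, 0.06, 0], "rotation": [0, 0, -0.4]},
    {"translation": [0.0074, 0.0684, 0], "rotation": [0, 0, -0.458]},
    {"translation": [0.0095, 0.0767, 0], "rotation": [0, 0, -0.516]},
    {"translation": [0.0118, 0.085, 0], "rotation": [0, 0, -0.573]},
  ],
)

```text
t: 13.68
eef_pos: [0.5681, -0.0086, 0.0459]
ee_rot: [-3.141, 0.0, -2.084]
force: [-0.3, -3.0, 1.5]
width: 0.0006
gripper_force: 1.2
```

Run:
```python
from station import *
import cv2,numpy as np
a=grab_frame("side")
cv2.imwrite("pics/p4.png",cv2.resize(a[165:260,215:355],None,fx=5.5,fy=5.5,interpolation=cv2.INTER_CUBIC))
s=get_state();print(s["eef_pos"],s["ee_rot"][2],s["force"])
```

```text
[ 0.56821904 -0.00828513  0.0459204 ] -2.0859715142231634 [ 0.18348289 -0.99498451  1.0557058 ]
```

View pics/p4.png

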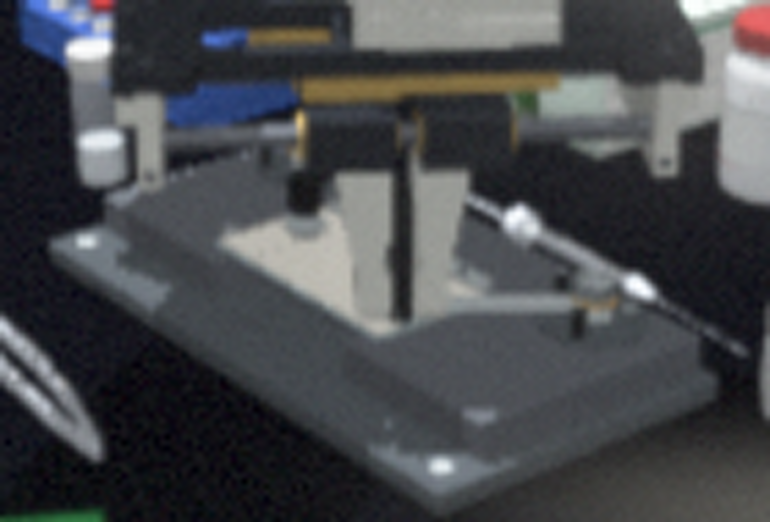

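The strip now points behind the fingers at about (400,310), so the knob is travelling with them and the shoe is at the plate's edge. Continuing.

Call:
apply_moves(
  steps=[
    {"translation": [0.0021, 0.007, 0], "rotation": [0, 0, -0.048]},
    {"translation": [0.0044, 0.0137, 0], "rotation": [0, 0, -0.095]},
    {"translation": [0.007, 0.0204, 0], "rotation": [0, 0, -0.143]},
    {"translation": [0.0095, 0.027, 0], "rotation": [0, 0, -0.19]},
    {"translation": [0.0123, 0.0337, 0], "rotation": [0, 0, -0.239]},
    {"translation": [0.0153, 0.04, 0], "rotation": [0, 0, -0.286]},
    {"translation": [0.0184, 0.0467, 0], "rotation": [0, 0, -0.334]},
    {"translation": [0.0217, 0.053, 0], "rotation": [0, 0, -0.382]},
    {"translation": [0.025, 0.0594, 0], "rotation": [0, 0, -0.43]},
    {"translation": [0.0287, 0.0656, 0], "rotation": [0, 0, -0.477]},
  ],
)

```text
t: 14.57
eef_pos: [0.5749, 0.0077, 0.0457]
ee_rot: [-3.141, -0.0, -2.333]
force: [-0.1, -2.9, 2.2]
width: 0.0002
gripper_force: 1.2
```

Call:
apply_moves(
  steps=[
    {"translation": [0.0019, 0.0032, 0], "rotation": [0, 0, -0.025]},
    {"translation": [0.0039, 0.0064, 0], "rotation": [0, 0, -0.05]},
    {"translation": [0.006, 0.0095, 0], "rotation": [0, 0, -0.074]},
    {"translation": [0.008, 0.0126, 0], "rotation": [0, 0, -0.1]},
    {"translation": [0.01, 0.0157, 0], "rotation": [0, 0, -0.124]},
    {"translation": [0.0122, 0.0188, 0], "rotation": [0, 0, -0.15]},
    {"translation": [0.0144, 0.0218, 0], "rotation": [0, 0, -0.174]},
    {"translation": [0.0166, 0.0248, 0], "rotation": [0, 0, -0.2]},
    {"translation": [0.0166, 0.0248, 0], "rotation": [0, 0, -0.2]},
    {"translation": [0.0166, 0.0248, 0], "rotation": [0, 0, -0.2]},
  ],
)

```text
t: 15.4
eef_pos: [0.5793, 0.0141, 0.0453]
ee_rot: [3.142, 0.0, -2.437]
force: [-1.3, -0.1, 2.0]
width: 0.0005
gripper_force: 0.7
```

Run:
```python
from h import *
s=get_state();print(s["eef_pos"],s["ee_rot"][2],s["force"],pose("R",.954))
c,y=pose("R",.954)
table("R",np.arange(.954,1.12,.01)[1:],[0]*20,c,y)
```

```text
[0.57934572 0.01409958 0.04526343] -2.4371334485834826 [-1.33230981 -0.07506058  1.97194036] (array([579.1088885 ,  13.83745215]), -2.437296326794897)
0.964 [0.0017 0.0023] -0.019
0.974 [0.0035 0.0046] -0.038
0.984 [0.0053 0.0068] -0.057
0.994 [0.0071 0.0091] -0.076
1.004 [0.0089 0.0113] -0.095
1.014 [0.0107 0.0135] -0.115
1.024 [0.0126 0.0157] -0.134
1.034 [0.0145 0.0178] -0.153
1.044 [0.0164 0.02  ] -0.172
1.054 [0.0183 0.0221] -0.191
1.064 [0.0203 0.0242] -0.21
1.074 [0.0222 0.0263] -0.229
1.084 [0.0242 0.0284] -0.248
1.094 [0.0262 0.0304] -0.267
1.104 [0.0283 0.0325] -0.286
1.114 [0.0303 0.0345] -0.306
```

Call:
apply_moves(
  steps=[
    {"translation": [0.0017, 0.0023, 0], "rotation": [0, 0, -0.019]},
    {"translation": [0.0035, 0.0046, 0], "rotation": [0, 0, -0.038]},
    {"translation": [0.0053, 0.0068, 0], "rotation": [0, 0, -0.057]},
    {"translation": [0.007, 0.009, 0], "rotation": [0, 0, -0.076]},
    {"translation": [0.008, 0.0102, 0], "rotation": [0, 0, -0.085]},
    {"translation": [0.0089, 0.0113, 0], "rotation": [0, 0, -0.095]},
    {"translation": [0.0098, 0.0124, 0], "rotation": [0, 0, -0.105]},
    {"translation": [0.0107, 0.0135, 0], "rotation": [0, 0, -0.115]},
    {"translation": [0.0107, 0.0135, 0], "rotation": [0, 0, -0.115]},
    {"translation": [0.0107, 0.0135, 0], "rotation": [0, 0, -0.115]},
  ],
)

```text
t: 16.23
eef_pos: [0.582, 0.0174, 0.0453]
ee_rot: [-3.142, 0.0, -2.497]
force: [-1.6, -1.4, -0.3]
width: 0.0006
gripper_force: 0.7
```

Call:
apply_moves(
  steps=[
    {"translation": [0.0005, 0.0006, 0], "rotation": [0, 0, -0.005]},
    {"translation": [0.001, 0.0011, 0], "rotation": [0, 0, -0.01]},
    {"translation": [0.0014, 0.0017, 0], "rotation": [0, 0, -0.015]},
    {"translation": [0.0019, 0.0022, 0], "rotation": [0, 0, -0.02]},
    {"translation": [0.0024, 0.0028, 0], "rotation": [0, 0, -0.025]},
    {"translation": [0.0029, 0.0033, 0], "rotation": [0, 0, -0.029]},
    {"translation": [0.0034, 0.0038, 0], "rotation": [0, 0, -0.034]},
    {"translation": [0.0038, 0.0043, 0], "rotation": [0, 0, -0.038]},
    {"translation": [0.0038, 0.0043, 0], "rotation": [0, 0, -0.038]},
    {"translation": [0.0038, 0.0043, 0], "rotation": [0, 0, -0.038]},
  ],
)

```text
t: 17.07
eef_pos: [0.5829, 0.0184, 0.0453]
ee_rot: [-3.142, 0.0, -2.517]
force: [-1.1, -0.7, 0.3]
width: 0.0003
gripper_force: 0.7
```

Call:
apply_moves(
  steps=[
    {"translation": [0.0005, 0.0005, 0], "rotation": [0, 0, -0.005]},
    {"translation": [0.0009, 0.001, 0], "rotation": [0, 0, -0.01]},
    {"translation": [0.0014, 0.0016, 0], "rotation": [0, 0, -0.014]},
    {"translation": [0.0019, 0.0021, 0], "rotation": [0, 0, -0.019]},
    {"translation": [0.0024, 0.0026, 0], "rotation": [0, 0, -0.024]},
    {"translation": [0.0028, 0.0032, 0], "rotation": [0, 0, -0.028]},
    {"translation": [0.0028, 0.0032, 0], "rotation": [0, 0, -0.028]},
    {"translation": [0.0028, 0.0032, 0], "rotation": [0, 0, -0.028]},
    {"translation": [0.0028, 0.0032, 0], "rotation": [0, 0, -0.028]},
    {"translation": [0.0028, 0.0032, 0], "rotation": [0, 0, -0.028]},
  ],
)

```text
t: 17.9
eef_pos: [0.5836, 0.0192, 0.0453]
ee_rot: [-3.142, 0.0, -2.532]
force: [-2.2, 0.2, -0.6]
width: 0.0002
gripper_force: 0.7
```

Call:
apply_moves(
  steps=[
    {"translation": [0.0005, 0.0005, 0], "rotation": [0, 0, -0.005]},
    {"translation": [0.001, 0.001, 0], "rotation": [0, 0, -0.01]},
    {"translation": [0.0015, 0.0015, 0], "rotation": [0, 0, -0.014]},
    {"translation": [0.002, 0.0021, 0], "rotation": [0, 0, -0.019]},
    {"translation": [0.0025, 0.0026, 0], "rotation": [0, 0, -0.024]},
    {"translation": [0.003, 0.0031, 0], "rotation": [0, 0, -0.028]},
    {"translation": [0.003, 0.0031, 0], "rotation": [0, 0, -0.028]},
    {"translation": [0.003, 0.0031, 0], "rotation": [0, 0, -0.028]},
    {"translation": [0.003, 0.0031, 0], "rotation": [0, 0, -0.028]},
    {"translation": [0.003, 0.0031, 0], "rotation": [0, 0, -0.028]},
  ],
)

```text
t: 18.73
eef_pos: [0.5841, 0.0199, 0.0452]
ee_rot: [3.141, -0.0, -2.547]
force: [-3.3, -1.7, 0.0]
width: 0.0003
gripper_force: 1.7
```

Call:
apply_moves(
  steps=[
    {"translation": [0.0005, 0.0005, 0], "rotation": [0, 0, 0]},
    {"translation": [0.0008, 0.0008, 0], "rotation": [0, 0, 0]},
    {"translation": [0.0012, 0.0012, 0], "rotation": [0, 0, 0]},
    {"translation": [0.0015, 0.0015, 0], "rotation": [0, 0, 0]},
    {"translation": [0.0015, 0.0015, 0], "rotation": [0, 0, 0]},
    {"translation": [0.0015, 0.0015, 0], "rotation": [0, 0, 0]},
    {"translation": [0.0015, 0.0015, 0], "rotation": [0, 0, 0]},
    {"translation": [0.0015, 0.0015, 0], "rotation": [0, 0, 0]},
    {"translation": [0.0015, 0.0015, 0], "rotation": [0, 0, 0]},
    {"translation": [0.0015, 0.0015, 0], "rotation": [0, 0, 0]},
  ],
)

```text
t: 19.57
eef_pos: [0.5843, 0.0201, 0.0452]
ee_rot: [3.141, -0.001, -2.547]
force: [-4.3, -1.7, 0.9]
width: 0.0007
gripper_force: 2.5
```

Call:
apply_moves(
  steps=[
    {"translation": [0.0005, 0.0005, 0], "rotation": [0, 0, 0]},
    {"translation": [0.0008, 0.0008, 0], "rotation": [0, 0, 0]},
    {"translation": [0.0012, 0.0012, 0], "rotation": [0, 0, 0]},
    {"translation": [0.0015, 0.0015, 0], "rotation": [0, 0, 0]},
    {"translation": [0.0018, 0.0018, 0], "rotation": [0, 0, 0]},
    {"translation": [0.0018, 0.0018, 0], "rotation": [0, 0, 0]},
    {"translation": [0.0018, 0.0018, 0], "rotation": [0, 0, 0]},
    {"translation": [0.0018, 0.0018, 0], "rotation": [0, 0, 0]},
    {"translation": [0.0018, 0.0018, 0], "rotation": [0, 0, 0]},
    {"translation": [0.0018, 0.0018, 0], "rotation": [0, 0, 0]},
  ],
)

```text
t: 20.4
eef_pos: [0.5845, 0.0204, 0.0452]
ee_rot: [3.141, -0.001, -2.547]
force: [-5.2, -4.6, 2.6]
width: 0.0009
gripper_force: 3.0
```

About 7 N against the rubber stop, so the right clip is home. I'll back off, lift and look.

Call:
apply_moves(
  steps=[
    {"translation": [-0.003, -0.003, 0], "rotation": [0, 0, 0]},
    {"translation": [-0.01, -0.01, 0], "rotation": [0, 0, 0]},
    {"translation": [-0.025, -0.027, 0], "rotation": [0, 0, 0]},
    {"translation": [-0.045, -0.05, 0], "rotation": [0, 0, 0]},
    {"translation": [-0.045, -0.05, 0.06], "rotation": [0, 0, 0]},
    {"translation": [-0.045, -0.05, 0.14], "rotation": [0, 0, 0]},
    {"translation": [-0.045, -0.05, 0.22], "rotation": [0, 0, 0.1]},
    {"translation": [-0.045, -0.05, 0.3], "rotation": [0, 0, 0.2]},
    {"translation": [-0.045, -0.05, 0.36], "rotation": [0, 0, 0.3]},
    {"translation": [-0.045, -0.05, 0.4], "rotation": [0, 0, 0.4]},
  ],
)

```text
t: 21.23
eef_pos: [0.5749, 0.0083, 0.1477]
ee_rot: [-3.14, 0.003, -2.334]
force: [1.0, 0.1, 0.4]
width: 0.0007
gripper_force: 0.0
```

Run:
```python
from h import *
import cv2
a=grab_frame("side")
cv2.imwrite("pics/p5.png",cv2.resize(a[165:260,215:355],None,fx=5.5,fy=5.5,interpolation=cv2.INTER_CUBIC))
s=get_state();c,y=s["eef_pos"][:2]*1000,s["ee_rot"][2];print(c,y,s["force"])
table("L",[.93],[8],c,y)
print("push")
c,y=pose("L",.93,8)
table("L",np.r_[.93,.93,.93,np.linspace(.9,.65,7)],[5,2,0]+[0]*7,c,y)
for lo,hi in((.65,.35),(.35,.05),(.05,-.07)):
    c,y=pose("L",lo);table("L",np.linspace(lo,hi,11)[1:],[0]*10,c,y)
```

```text
[575.69618748   8.4343725 ] -2.3303338298863165 [0.76501912 0.2630442  1.57514396]
0.930 [0.1174 0.2543] 3.394
push
0.930 [-0.0102  0.0063] 0.0
0.930 [-0.0204  0.0126] 0.0
0.930 [-0.0272  0.0168] 0.0
0.900 [-0.0353  0.0197] -0.057
0.858 [-0.0465  0.0242] -0.137
0.817 [-0.0574  0.029 ] -0.216
0.775 [-0.0681  0.0344] -0.296
0.733 [-0.0786  0.0402] -0.376
0.692 [-0.0888  0.0464] -0.455
0.650 [-0.0987  0.053 ] -0.535
0.620 [-0.007  0.005] -0.057
0.590 [-0.0138  0.0103] -0.115
0.560 [-0.0205  0.0157] -0.172
0.530 [-0.027   0.0214] -0.229
0.500 [-0.0334  0.0272] -0.286
0.470 [-0.0395  0.0332] -0.344
0.440 [-0.0455  0.0394] -0.401
0.410 [-0.0513  0.0458] -0.458
0.380 [-0.0569  0.0523] -0.516
0.350 [-0.0623  0.0591] -0.573
0.320 [-0.0052  0.0069] -0.057
0.290 [-0.0102  0.0139] -0.115
0.260 [-0.015   0.0211] -0.172
0.230 [-0.0195  0.0284] -0.229
0.200 [-0.0238  0.0358] -0.286
0.170 [-0.028   0.0434] -0.344
0.140 [-0.0318  0.0511] -0.401
0.110 [-0.0355  0.0589] -0.458
0.080 [-0.0389  0.0668] -0.516
0.050 [-0.0421  0.0748] -0.573
0.038 [-0.0012  0.0032] -0.023
0.026 [-0.0024  0.0065] -0.046
0.014 [-0.0035  0.0097] -0.069
0.002 [-0.0046  0.013 ] -0.092
-0.010 [-0.0056  0.0163] -0.115
-0.022 [-0.0066  0.0196] -0.138
-0.034 [-0.0076  0.0229] -0.16
-0.046 [-0.0085  0.0262] -0.183
-0.058 [-0.0094  0.0295] -0.206
-0.070 [-0.0103  0.0329] -0.229
```

View pics/p5.png

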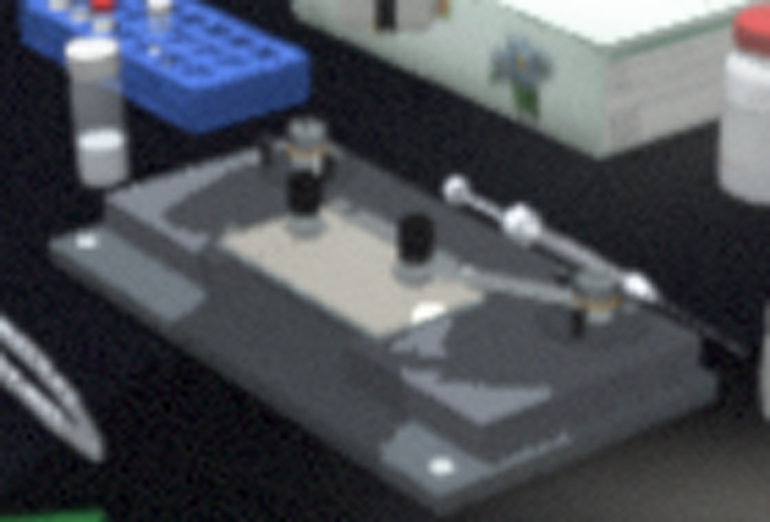

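The right clip sits on the plate (knob at about (415,235)) and the plate's back edge is along the fence. The left knob is at (305,190). Moving to the left knob's inner side.

Call:
apply_moves(
  steps=[
    {"translation": [0.01, 0.02, 0], "rotation": [0, 0, 0.1]},
    {"translation": [0.02, 0.04, 0], "rotation": [0, 0, 0.2]},
    {"translation": [0.03, 0.07, 0], "rotation": [0, 0, 0.3]},
    {"translation": [0.04, 0.1, 0], "rotation": [0, 0, 0.4]},
    {"translation": [0.055, 0.125, 0], "rotation": [0, 0, 0.5]},
    {"translation": [0.07, 0.15, 0], "rotation": [0, 0, 0.6]},
    {"translation": [0.08, 0.18, 0], "rotation": [0, 0, 0.7]},
    {"translation": [0.09, 0.21, 0], "rotation": [0, 0, 0.8]},
    {"translation": [0.1, 0.23, 0], "rotation": [0, 0, 0.9]},
    {"translation": [0.117, 0.254, 0], "rotation": [0, 0, 1]},
  ],
)

```text
t: 22.12
eef_pos: [0.6031, 0.0719, 0.145]
ee_rot: [-3.141, 0.0, -1.812]
force: [-0.4, 0.4, 0.6]
width: 0.0005
gripper_force: 0.0
```

Call:
apply_moves(
  steps=[
    {"translation": [0, 0, 0], "rotation": [0, 0, 0.1]},
    {"translation": [0, 0, 0], "rotation": [0, 0, 0.2]},
    {"translation": [0, 0, 0], "rotation": [0, 0, 0.3]},
    {"translation": [0, 0, 0], "rotation": [0, 0, 0.4]},
    {"translation": [0, 0, 0], "rotation": [0, 0, 0.5]},
    {"translation": [0, 0, 0], "rotation": [0, 0, 0.6]},
    {"translation": [0, 0, 0], "rotation": [0, 0, 0.7]},
    {"translation": [0, 0, 0], "rotation": [0, 0, 0.8]},
    {"translation": [0, 0, 0], "rotation": [0, 0, 0.9]},
    {"translation": [0, 0, 0], "rotation": [0, 0, 1]},
  ],
)

```text
t: 22.95
eef_pos: [0.6032, 0.0717, 0.145]
ee_rot: [-3.141, 0.0, -1.289]
force: [0.2, -0.3, 0.2]
width: 0.0006
gripper_force: 0.0
```

Call:
apply_moves(
  steps=[
    {"translation": [0, 0, 0], "rotation": [0, 0, 0.1]},
    {"translation": [0, 0, 0], "rotation": [0, 0, 0.2]},
    {"translation": [0, 0, 0], "rotation": [0, 0, 0.3]},
    {"translation": [0, 0, 0], "rotation": [0, 0, 0.4]},
    {"translation": [0, 0, 0], "rotation": [0, 0, 0.5]},
    {"translation": [0, 0, 0], "rotation": [0, 0, 0.6]},
    {"translation": [0, 0, 0], "rotation": [0, 0, 0.7]},
    {"translation": [0, 0, 0], "rotation": [0, 0, 0.8]},
    {"translation": [0, 0, 0], "rotation": [0, 0, 0.9]},
    {"translation": [0, 0, 0], "rotation": [0, 0, 1]},
  ],
)

```text
t: 23.78
eef_pos: [0.6032, 0.0717, 0.145]
ee_rot: [-3.141, -0.0, -0.765]
force: [-1.1, -0.5, -0.8]
width: 0.0001
gripper_force: 0.0
```

Call:
apply_moves(
  steps=[
    {"translation": [0, 0, -0.02], "rotation": [0, 0, 0.1]},
    {"translation": [0, 0, -0.04], "rotation": [0, 0, 0.2]},
    {"translation": [0, 0, -0.07], "rotation": [0, 0, 0.3]},
    {"translation": [0, 0, -0.1], "rotation": [0, 0, 0.394]},
    {"translation": [0, 0, -0.13], "rotation": [0, 0, 0.394]},
    {"translation": [0, 0, -0.16], "rotation": [0, 0, 0.394]},
    {"translation": [0, 0, -0.19], "rotation": [0, 0, 0.394]},
    {"translation": [0, 0, -0.21], "rotation": [0, 0, 0.394]},
    {"translation": [0, 0, -0.22], "rotation": [0, 0, 0.394]},
    {"translation": [0, 0, -0.22], "rotation": [0, 0, 0.394]},
  ],
)

```text
t: 24.62
eef_pos: [0.6029, 0.0717, 0.0896]
ee_rot: [3.141, 0.001, -0.561]
force: [0.0, -0.3, 0.8]
width: 0.0005
gripper_force: 0.0
```

Run:
```python
from h import *
import cv2
a=grab_frame("side")
cv2.imwrite("pics/p6.png",cv2.resize(a[165:260,215:355],None,fx=5.5,fy=5.5,interpolation=cv2.INTER_CUBIC))
s=get_state();print(s["eef_pos"],s["ee_rot"],s["force"],pose("L",.93,8))
```

```text
[0.60315477 0.07176918 0.09010146] [ 3.14121774e+00  1.22874760e-04 -5.60473289e-01] [ 0.61033621 -0.22442861 -0.08789775] (array([605.05573457,  72.01937526]), -0.5532963267948966)
```

View pics/p6.png

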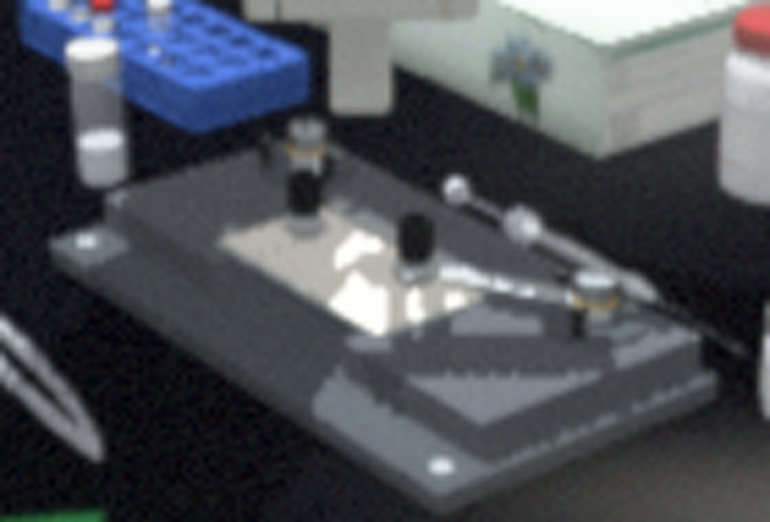

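The fingers are raised beside the left knob's inner side, with the plate flush under both clips. I'll descend and push.

Call:
apply_moves(
  steps=[
    {"translation": [0.008, 0, 0], "rotation": [0, 0, 0.01]},
    {"translation": [0.008, 0, -0.03], "rotation": [0, 0, 0.01]},
    {"translation": [0.008, 0, -0.06], "rotation": [0, 0, 0.01]},
    {"translation": [0.008, 0, -0.09], "rotation": [0, 0, 0.01]},
    {"translation": [0.008, 0, -0.12], "rotation": [0, 0, 0.01]},
    {"translation": [0.008, 0, -0.14], "rotation": [0, 0, 0.01]},
    {"translation": [0.008, 0, -0.16], "rotation": [0, 0, 0.01]},
    {"translation": [0.008, 0, -0.17], "rotation": [0, 0, 0.01]},
    {"translation": [0.008, 0, -0.176], "rotation": [0, 0, 0.01]},
    {"translation": [0.008, 0, -0.176], "rotation": [0, 0, 0.01]},
  ],
)

```text
t: 25.5
eef_pos: [0.6051, 0.0718, 0.046]
ee_rot: [3.141, 0.0, -0.555]
force: [-0.1, -0.4, -0.2]
width: 0.0004
gripper_force: 0.0
```

Call:
apply_moves(
  steps=[
    {"translation": [-0.01, 0.006, 0], "rotation": [0, 0, 0]},
    {"translation": [-0.02, 0.0126, 0], "rotation": [0, 0, 0]},
    {"translation": [-0.027, 0.017, 0], "rotation": [0, 0, 0]},
    {"translation": [-0.0353, 0.0197, 0], "rotation": [0, 0, -0.057]},
    {"translation": [-0.0465, 0.0242, 0], "rotation": [0, 0, -0.137]},
    {"translation": [-0.0574, 0.029, 0], "rotation": [0, 0, -0.216]},
    {"translation": [-0.068, 0.0344, 0], "rotation": [0, 0, -0.296]},
    {"translation": [-0.0786, 0.04, 0], "rotation": [0, 0, -0.376]},
    {"translation": [-0.0888, 0.0464, 0], "rotation": [0, 0, -0.455]},
    {"translation": [-0.0987, 0.053, 0], "rotation": [0, 0, -0.535]},
  ],
)

```text
t: 26.33
eef_pos: [0.5809, 0.0855, 0.0469]
ee_rot: [-3.14, -0.001, -0.837]
force: [1.6, -0.6, -1.0]
width: 0.0004
gripper_force: 1.0
```

Call:
apply_moves(
  steps=[
    {"translation": [-0.007, 0.005, 0], "rotation": [0, 0, -0.057]},
    {"translation": [-0.0138, 0.0103, 0], "rotation": [0, 0, -0.115]},
    {"translation": [-0.0205, 0.0157, 0], "rotation": [0, 0, -0.172]},
    {"translation": [-0.027, 0.0214, 0], "rotation": [0, 0, -0.229]},
    {"translation": [-0.0334, 0.0272, 0], "rotation": [0, 0, -0.286]},
    {"translation": [-0.0395, 0.0332, 0], "rotation": [0, 0, -0.344]},
    {"translation": [-0.0455, 0.0394, 0], "rotation": [0, 0, -0.4]},
    {"translation": [-0.0513, 0.0458, 0], "rotation": [0, 0, -0.458]},
    {"translation": [-0.057, 0.0523, 0], "rotation": [0, 0, -0.516]},
    {"translation": [-0.0623, 0.059, 0], "rotation": [0, 0, -0.573]},
  ],
)

```text
t: 27.17
eef_pos: [0.565, 0.1001, 0.0467]
ee_rot: [-3.141, -0.0, -1.136]
force: [1.2, -0.3, -0.6]
width: 0.0005
gripper_force: 0.5
```

Call:
apply_moves(
  steps=[
    {"translation": [-0.0052, 0.007, 0], "rotation": [0, 0, -0.057]},
    {"translation": [-0.0102, 0.014, 0], "rotation": [0, 0, -0.115]},
    {"translation": [-0.015, 0.021, 0], "rotation": [0, 0, -0.172]},
    {"translation": [-0.0195, 0.0284, 0], "rotation": [0, 0, -0.229]},
    {"translation": [-0.0238, 0.0358, 0], "rotation": [0, 0, -0.286]},
    {"translation": [-0.028, 0.0434, 0], "rotation": [0, 0, -0.344]},
    {"translation": [-0.0318, 0.051, 0], "rotation": [0, 0, -0.4]},
    {"translation": [-0.0355, 0.059, 0], "rotation": [0, 0, -0.458]},
    {"translation": [-0.039, 0.0668, 0], "rotation": [0, 0, -0.516]},
    {"translation": [-0.042, 0.0748, 0], "rotation": [0, 0, -0.573]},
  ],
)

```text
t: 28.0
eef_pos: [0.5546, 0.1189, 0.0468]
ee_rot: [-3.14, 0.0, -1.436]
force: [0.8, -0.9, -0.1]
width: 0.0004
gripper_force: 0.6
```

Call:
apply_moves(
  steps=[
    {"translation": [-0.0012, 0.0032, 0], "rotation": [0, 0, -0.023]},
    {"translation": [-0.0024, 0.0065, 0], "rotation": [0, 0, -0.046]},
    {"translation": [-0.0035, 0.0097, 0], "rotation": [0, 0, -0.07]},
    {"translation": [-0.0046, 0.013, 0], "rotation": [0, 0, -0.092]},
    {"translation": [-0.0056, 0.0163, 0], "rotation": [0, 0, -0.115]},
    {"translation": [-0.0066, 0.0196, 0], "rotation": [0, 0, -0.138]},
    {"translation": [-0.0076, 0.0229, 0], "rotation": [0, 0, -0.16]},
    {"translation": [-0.0085, 0.0262, 0], "rotation": [0, 0, -0.183]},
    {"translation": [-0.009, 0.028, 0], "rotation": [0, 0, -0.195]},
    {"translation": [-0.009, 0.028, 0], "rotation": [0, 0, -0.195]},
  ],
)

```text
t: 28.83
eef_pos: [0.5521, 0.1256, 0.0463]
ee_rot: [3.142, -0.0, -1.538]
force: [0.8, -0.4, -0.8]
width: 0.0006
gripper_force: 0.5
```

Run:
```python
from h import *
s=get_state();c=s["eef_pos"][:2]*1000;y=s["ee_rot"][2];print(c,y,s["force"],s["gripper_force"])
for a in(-.05,-.06):print(pose("L",a))
c,y=pose("L",-.053);table("L",np.arange(-.053,-.2,-.01)[1:],[0]*20,c,y)
```

```text
[552.12256452 125.61175637] -1.5375788430341595 [ 0.84779146 -0.36313975 -0.7914667 ] 0.5325369433194282
(array([552.07030109, 125.57389533]), -1.5332963267948967)
(array([551.88764035, 126.2683237 ]), -1.5432963267948967)
-0.063 [-0.0007  0.0028] -0.019
-0.073 [-0.0014  0.0056] -0.038
-0.083 [-0.0021  0.0084] -0.057
-0.093 [-0.0027  0.0112] -0.076
-0.103 [-0.0033  0.014 ] -0.095
-0.113 [-0.0039  0.0168] -0.115
-0.123 [-0.0045  0.0196] -0.134
-0.133 [-0.005   0.0224] -0.153
-0.143 [-0.0055  0.0253] -0.172
-0.153 [-0.006   0.0281] -0.191
-0.163 [-0.0064  0.0309] -0.21
-0.173 [-0.0068  0.0338] -0.229
-0.183 [-0.0072  0.0366] -0.248
-0.193 [-0.0076  0.0395] -0.267
```

Call:
apply_moves(
  steps=[
    {"translation": [-0.0005, 0.0017, 0], "rotation": [0, 0, -0.012]},
    {"translation": [-0.0009, 0.0034, 0], "rotation": [0, 0, -0.024]},
    {"translation": [-0.0013, 0.005, 0], "rotation": [0, 0, -0.036]},
    {"translation": [-0.0017, 0.0067, 0], "rotation": [0, 0, -0.048]},
    {"translation": [-0.0021, 0.0084, 0], "rotation": [0, 0, -0.06]},
    {"translation": [-0.0024, 0.01, 0], "rotation": [0, 0, -0.07]},
    {"translation": [-0.0027, 0.0112, 0], "rotation": [0, 0, -0.076]},
    {"translation": [-0.003, 0.0125, 0], "rotation": [0, 0, -0.086]},
    {"translation": [-0.003, 0.0125, 0], "rotation": [0, 0, -0.086]},
    {"translation": [-0.003, 0.0125, 0], "rotation": [0, 0, -0.086]},
  ],
)

```text
t: 29.67
eef_pos: [0.5514, 0.1286, 0.0463]
ee_rot: [3.142, 0.0, -1.582]
force: [0.4, -1.2, -1.0]
width: 0.0001
gripper_force: 0.5
```

Call:
apply_moves(
  steps=[
    {"translation": [-0.0001, 0.0006, 0], "rotation": [0, 0, -0.004]},
    {"translation": [-0.0002, 0.0012, 0], "rotation": [0, 0, -0.008]},
    {"translation": [-0.0004, 0.0018, 0], "rotation": [0, 0, -0.012]},
    {"translation": [-0.0005, 0.0024, 0], "rotation": [0, 0, -0.016]},
    {"translation": [-0.0006, 0.003, 0], "rotation": [0, 0, -0.02]},
    {"translation": [-0.0008, 0.0036, 0], "rotation": [0, 0, -0.025]},
    {"translation": [-0.0009, 0.0042, 0], "rotation": [0, 0, -0.029]},
    {"translation": [-0.001, 0.005, 0], "rotation": [0, 0, -0.034]},
    {"translation": [-0.001, 0.005, 0], "rotation": [0, 0, -0.034]},
    {"translation": [-0.001, 0.005, 0], "rotation": [0, 0, -0.034]},
  ],
)

```text
t: 30.5
eef_pos: [0.5511, 0.1297, 0.0463]
ee_rot: [3.141, -0.0, -1.6]
force: [1.7, -2.9, 1.1]
width: 0.0004
gripper_force: 2.0
```

Call:
apply_moves(
  steps=[
    {"translation": [-0.0001, 0.0006, 0], "rotation": [0, 0, -0.004]},
    {"translation": [-0.0002, 0.0012, 0], "rotation": [0, 0, -0.008]},
    {"translation": [-0.0004, 0.0018, 0], "rotation": [0, 0, -0.012]},
    {"translation": [-0.0005, 0.0024, 0], "rotation": [0, 0, -0.016]},
    {"translation": [-0.0006, 0.003, 0], "rotation": [0, 0, -0.02]},
    {"translation": [-0.0007, 0.0035, 0], "rotation": [0, 0, -0.024]},
    {"translation": [-0.0007, 0.0035, 0], "rotation": [0, 0, -0.024]},
    {"translation": [-0.0007, 0.0035, 0], "rotation": [0, 0, -0.024]},
    {"translation": [-0.0007, 0.0035, 0], "rotation": [0, 0, -0.024]},
    {"translation": [-0.0007, 0.0035, 0], "rotation": [0, 0, -0.024]},
  ],
)

```text
t: 31.33
eef_pos: [0.5509, 0.1303, 0.0463]
ee_rot: [3.141, -0.001, -1.613]
force: [1.3, -6.7, 0.5]
width: 0.0003
gripper_force: 3.1
```

About 7 N against the left clear stop. Backing off and lifting away.

Call:
apply_moves(
  steps=[
    {"translation": [0, -0.004, 0], "rotation": [0, 0, 0]},
    {"translation": [0.001, -0.015, 0], "rotation": [0, 0, 0]},
    {"translation": [0.002, -0.04, 0], "rotation": [0, 0, 0]},
    {"translation": [0.003, -0.06, 0], "rotation": [0, 0, 0]},
    {"translation": [0.003, -0.06, 0.06], "rotation": [0, 0, 0]},
    {"translation": [0.003, -0.06, 0.16], "rotation": [0, 0, 0]},
    {"translation": [0.003, -0.06, 0.28], "rotation": [0, 0, 0]},
    {"translation": [0.003, -0.06, 0.4], "rotation": [0, 0, 0]},
    {"translation": [0.003, -0.06, 0.5], "rotation": [0, 0, 0]},
    {"translation": [0.003, -0.06, 0.55], "rotation": [0, 0, 0]},
  ],
)

```text
t: 32.17
eef_pos: [0.5529, 0.116, 0.1875]
ee_rot: [-3.137, 0.002, -1.612]
force: [1.2, 0.1, 0.4]
width: 0.0006
gripper_force: 0.0
```

Call:
apply_moves(
  steps=[
    {"translation": [-0.04, 0.06, 0], "rotation": [0, 0, 0]},
    {"translation": [-0.08, 0.14, 0], "rotation": [0, 0, 0]},
    {"translation": [-0.13, 0.24, 0], "rotation": [0, 0, 0]},
    {"translation": [-0.18, 0.34, 0], "rotation": [0, 0, 0]},
    {"translation": [-0.24, 0.45, 0], "rotation": [0, 0, 0]},
    {"translation": [-0.3, 0.56, 0], "rotation": [0, 0, 0]},
    {"translation": [-0.36, 0.68, 0], "rotation": [0, 0, 0]},
    {"translation": [-0.42, 0.8, 0], "rotation": [0, 0, 0]},
    {"translation": [-0.48, 0.9, 0], "rotation": [0, 0, 0]},
    {"translation": [-0.52, 1, 0], "rotation": [0, 0, 0]},
  ],
)

```text
t: 33.0
eef_pos: [0.4202, 0.3669, 0.1839]
ee_rot: [3.141, 0.001, -1.612]
force: [0.5, -0.9, -0.1]
width: 0.0006
gripper_force: 0.0
```

Call:
apply_moves(
  steps=[
    {"translation": [-0.04, 0.08, 0], "rotation": [0, 0, 0]},
    {"translation": [-0.08, 0.16, 0], "rotation": [0, 0, 0]},
    {"translation": [-0.12, 0.24, 0], "rotation": [0, 0, 0]},
    {"translation": [-0.16, 0.32, 0], "rotation": [0, 0, 0]},
    {"translation": [-0.2, 0.4, 0], "rotation": [0, 0, 0]},
    {"translation": [-0.24, 0.5, 0], "rotation": [0, 0, 0]},
    {"translation": [-0.28, 0.6, 0], "rotation": [0, 0, 0]},
    {"translation": [-0.32, 0.7, 0], "rotation": [0, 0, 0]},
    {"translation": [-0.36, 0.78, 0], "rotation": [0, 0, 0]},
    {"translation": [-0.38, 0.8, 0], "rotation": [0, 0, 0]},
  ],
)

```text
t: 33.83
eef_pos: [0.3256, 0.5682, 0.1831]
ee_rot: [3.141, 0.0, -1.611]
force: [0.3, -0.1, 0.1]
width: 0.0005
gripper_force: 0.0
```

Run:
```python
from h import *
import cv2
b=grab_frame("top");cv2.imwrite("pics/t9.png",b);a0=cv2.imread("pics/top0.png")
s=get_state();print(s["eef_pos"])
def st(u,v,z):return M.T@(onz("top",u,v,z)[:2]*1000-O)
def run(img):
    g=img.max(2);w=((img.min(2)>150)*255).astype(np.uint8)
    n,l,S,C=cv2.connectedComponentsWithStats(w[160:265,215:350])
    for i in range(1,n):
        if S[i,4]>250:
            pts=np.argwhere(l==i)[:,::-1]+[215,160]
            P=np.array([st(u,v,.033) for u,v in pts]);r=cv2.minAreaRect(P.astype(np.float32));print("white",S[i,4],r)
    dk=((g<45)*255).astype(np.uint8)[160:265,215:350]
    n,l,S,C=cv2.connectedComponentsWithStats(dk)
    for i in range(1,n):
        if 6<S[i,4]<60:
            q=st(C[i][0]+215,C[i][1]+160,.0585)
            if abs(q[0])<50 and abs(q[1])<110: print("dark",S[i,4],q)
run(a0);print("now");run(b)
for n,(x,y) in dict(vial=(197,209),pot=(337,157),twz=(265,255)).items():
    d=cv2.absdiff(a0,b).max(2)[y-9:y+10,x-12:x+13];print(n,d.mean(),d.max())
```

```text
[0.32520903 0.5676648  0.18300749]
white 1135 ((6.383729934692383, 22.569061279296875), (159.26821899414062, 71.89701080322266), 80.01384735107422)
dark 14 [ 3.41289563 30.84233364]
dark 21 [-23.70902869 -88.05426063]
now
white 1136 ((7.60368537902832, -20.33515167236328), (71.9813003540039, 157.4985809326172), 9.378727912902832)
dark 14 [ 11.63292834 -26.67465434]
dark 16 [-23.37619621  93.12151177]
vial 3.5094736842105263 92
pot 2.254736842105263 5
twz 1.3305263157894738 5
```

Run:
```python
from h import *
import cv2
a0=cv2.imread("pics/top0.png");b=cv2.imread("pics/t9.png");s0=cv2.imread("pics/side0.png");s1=grab_frame("side");cv2.imwrite("pics/s9.png",s1)
inv=lambda X,Y,z:None
def proj(n,p):
    c=CM[n];q=R.from_euler("xyz",c["rotation"]).inv().apply(np.r_[p]-c["xyz"]);return c["fx"]*q[0]/q[2]+c["cx"],c["fy"]*q[1]/q[2]+c["cy"]
def w(X,Y,z):return np.r_[(O+M@[X,Y])/1000,z]
def samp(img,n,X,Y,z):
    u,v=proj(n,w(X,Y,z));return cv2.remap(img.max(2).astype(np.float32),np.float32([[u]]),np.float32([[v]]),cv2.INTER_LINEAR)[0,0]
# rectified sub-pixel knob fit: dark disc centroid weighted, top view
def knob(n,img,X,Y,z):
    xs=np.arange(-11,11.1,.5);W=0;A=np.zeros(2);cx,cy=X,Y
    for _ in range(6):
        W=0;A=np.zeros(2)
        for i in xs:
            for j in xs:
                if i*i+j*j<110:
                    k=max(0,70-samp(img,n,cx+i,cy+j,z));W+=k;A+=k*np.array([cx+i,cy+j])
        cx,cy=A/W
    return cx,cy
for lab,s,tp,sd,X,Y in(("L0",1,a0,s0,4,30),("R0",-1,a0,s0,-23,-88),("L1",1,b,s1,-23,94),("R1",-1,b,s1,11.5,-26.5)):
    for n,im,z in(("top",tp,.0585),("side",sd,.05)):
        x,y=knob(n,im,X,Y,z);d=np.array([46-x,87-s*y]);print(lab,n,round(x,1),round(y,1),"r %.1f a %.3f"%(np.hypot(*d),np.arctan2(d[1],d[0])))
# plate front and back edge, top view, now and before
for lab,im in(("before",a0),("now",b)):
    for Y in(-40,-30,-20,-10,0,10,20,30,40):
        xs=np.arange(-45,0,.25);p=np.array([samp(im,"top",x,Y,.033) for x in xs]);i=np.argmax(p>np.max(p)/2+20);print(lab,Y,xs[i],end="; ")
    print()
for nm,sl in dict(vial=(slice(195,220),slice(185,210))).items():
    print(cv2.phaseCorrelate(a0[sl].max(2).astype(np.float32),b[sl].max(2).astype(np.float32)), a0[sl].mean(),b[sl].mean())
t=lambda i:i[165:205,222:245].max(2).astype(np.float32); print(cv2.phaseCorrelate(t(s0),t(s1)))
```

```text
L0 top 3.5 31.1 r 70.2 a 0.921
L0 side 6.6 30.9 r 68.5 a 0.958
R0 top -23.2 -88.2 r 69.2 a -0.017
R0 side -22.8 -91.3 r 68.9 a -0.063
L1 top -23.7 93.5 r 70.0 a -0.093
L1 side -21.3 92.9 r 67.6 a -0.087
R1 top 11.2 -26.6 r 69.7 a 1.048
R1 side 14.6 -27.2 r 67.5 a 1.086
before -40 -34.0; before -30 -33.0; before -20 -32.25; before -10 -31.75; before 0 -31.0; before 10 -30.5; before 20 -29.75; before 30 -28.75; before 40 -27.5; 
now -40 -24.75; now -30 -25.5; now -20 -25.0; now -10 -25.25; now 0 -25.0; now 10 -25.5; now 20 -25.25; now 30 -25.75; now 40 -25.5; 
((0.4669425161628791, 0.6670577457900109), 0.9347339576721191) 48.96 49.952
((0.018121901743681335, -0.15797037277720705), 0.9995587080717087)
```

The measurements agree. The plate edge is straight along the fence, both clips rest at stops that felt equally stiff, and the bystanders are unmoved. Handing in.

```bash
python3 -c "
from station import *
print(job_done())"
```

```text
the job is handed in; nothing more can be done
None
```

I pushed the plate flush against the fence, swung the right clip onto it to its stop, then swung the left clip clear to its stop; readings stayed at about 7.5 N or less, the final images look right, and the job is handed in (no verdict returned).

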